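# Turn the spice carousel to the orange jar

### The arm

A 7-joint arm with a two-finger parallel gripper is mounted at the origin on the work surface. World frame = base frame: x ahead of the robot, y to its left, z up, the work surface at z = 0. Lengths are in mm, angles in rad, forces in N, time in s.
With the tool pointing down it reaches from about 425 to 950 mm from the base axis. Payload 4.7 kg.
Tool frame: the origin (TCP) lies between the finger pads; the fingertips stand 17 mm ahead of it and the grasp point (between the pads) lies 2 mm behind it; z points along the fingers, x is the direction in which the jaws open and shut, and the axes are right-handed (so a half turn about z gives the same grasp; the last joint's range is limited). The gripper opens to 85 mm and grips with 20 to 120 N. Pads are 22 mm wide; open, the fingers measure 114 mm over their backs; the gripper's body (76 mm by 85 mm) begins 54 mm behind the grasp point. The pads swing forward as they close: fully open they stand 13 mm farther back than shut.
Start: joints at [-1.378, 0.469, -0.049, 1.532, 0.024, 1.141, -0.082], TCP at [148.448, 658.491, 248.335] pointing down, gripper open.
Joint ranges: [-2.59, 2.59], [-0.33, 1.99], [-1.39, 1.29], [0.1, 2.45], [-1.04, 4.18], [0.21, 1.99], [-2.66, 2.66]. Speed limits (rad/s): [2.57, 2.57, 3.14, 3.14, 3.14, 3.14, 3.14].

### API

Orientations are given as a unit quaternion [w, x, y, z].
In Python, from bench import ctrl gives the robot as it stands.
- The arm moves only by the tool drive_tool, never from a script. Its argument "motion" is a list of rows, each a list of 7 numbers: the finger opening in cm, from 0 to 8.54, then the shift along the tool's x, y, z in cm, then the turn, a rotation vector about the tool's x, y, z in degrees. A call has 1 to 10 rows; each row shifts and turns the commanded pose from where the row before left it, along the tool's axes as they then stand; what a row does not reach is not made up. A row lasts 1/12 s, in which the tool goes at most 41.7 mm and 7.16 degrees, less where a joint would pass 70% of its speed; a pose out of reach is approached as far as the arm can. A call with a gripper value outside its range is refused whole. The fingers move at their own pace and stop on an object; "squeeze" is the grip in N (left out, the last holds). Time passes only in rows, so rows that do not move let the fingers close. It gives the time, the measured TCP pose, the force and the opening at its end, in the units of the state.
- ctrl.get_state(): the state, without advancing time (a new reading comes with each control period).
- ctrl.get_image(name): name is "scene" or "top" or "wrist"; returns the picture (384x512x3 uint8, red, green, blue); there is no depth.
- ctrl.camera_params(name): a dict with "fovy" (degrees; the focal length in pixels is half the picture's height over the tangent of half this angle, whatever the lens; pixels are square), "cx", "cy" (the principal point, pixels), "xyz" and "attitude" of the camera in the world. Camera axes: x right, y down, z forward; pixel columns grow to the right and rows downward; lengths in mm; the calibration is good to about 2 mm. A picture is of the moment at which its call begins: read the wrist's pose just before it. camera_params takes no time and is no camera call; for the wrist camera it gives the pose at the moment of the call.
- ctrl.close_job(): hands the job in, once; it reports no verdict.
The state is a dict: "time_s": time; "q": joint angles; "joint_vel": joint speeds; "effort": joint torques, N m; "ee_pos": TCP position; "ee_rot": TCP orientation; "contact_force": force on the tool from outside, world axes, zero at the start; "torque": the same for the moment, N m; "gripper_width": finger opening in mm.
Only numpy, scipy, OpenCV 4.12 (cv2) and the standard library are available. Lean on these libraries where they do the work, as an engineer would, in place of code of your own. Each camera call takes 0.05 s, during which the arm holds its last target.

### The job

Turn the spice carousel by gently pushing the pegs on its rim with a fingertip, until the spice jar with the orange lid stands at the front, in line with the orange mark on the base, and leave the carousel standing still there. Do not touch, lift or carry any jar: they must ride round upright on the board. Leave the bowl, the cup lid and the big glass jar alone.

Things in the scene. Friction and masses are not known exactly. Their poses are not given: they have to be found in the camera images.
- carousel_base: Fixed white base of the carousel: disc 150 mm across, 18 mm high, hidden under the turning board, with a flat tongue 50 mm wide, 6 mm thick, reaching 175 mm from the turning axis to the front. Origin: on the turning axis at counter height. Its -x axis points to the front, along the tongue; z up. It may stand turned on the counter.
- front_mark (a point): Orange diamond, about 34 mm across, painted flat on the tongue, 152 mm from the turning axis, 7 mm above the counter. The front is the direction from the turning axis to this mark.
- carousel: White turning board with a brown edge line, 210 mm across, underside 20 mm, top 36 mm above the counter. Turns about its vertical axis either way without stops; about 1 N on a peg moves it, and it stops almost at once when the push ends. Steel hub 28 mm across, 5 mm high. Six rim pegs, 60 degrees apart. Origin: on the axis at the underside; z up; x points to peg 0 and turns with the board.
- jar_orange: The marked spice jar: glass, orange lid, 41 mm diameter, 59 mm high, about 90 g, loose on the board, centre 55 mm from the axis; its top is 95 mm above the counter. Origin: centre of its underside, z up.
- peg0_top (a point): Centre of the top of rim peg 0, at 0 degrees anticlockwise (from above) from the carousel's own x axis. Dark upright peg, 14 mm diameter, 44 mm high above the board (top 80 mm above the counter), 118 mm from the turning axis, on a white tab 24 mm wide that reaches 130 mm from the axis. Nearest jar sides lie about 35 mm inside the pegs.
- peg1_top (a point): Centre of the top of rim peg 1, at 60 degrees anticlockwise (from above) from the carousel's own x axis. Dark upright peg, 14 mm diameter, 44 mm high above the board (top 80 mm above the counter), 118 mm from the turning axis, on a white tab 24 mm wide that reaches 130 mm from the axis. Nearest jar sides lie about 35 mm inside the pegs.
- peg2_top (a point): Centre of the top of rim peg 2, at 120 degrees anticlockwise (from above) from the carousel's own x axis. Dark upright peg, 14 mm diameter, 44 mm high above the board (top 80 mm above the counter), 118 mm from the turning axis, on a white tab 24 mm wide that reaches 130 mm from the axis. Nearest jar sides lie about 35 mm inside the pegs.
- peg3_top (a point): Centre of the top of rim peg 3, at 180 degrees anticlockwise (from above) from the carousel's own x axis. Dark upright peg, 14 mm diameter, 44 mm high above the board (top 80 mm above the counter), 118 mm from the turning axis, on a white tab 24 mm wide that reaches 130 mm from the axis. Nearest jar sides lie about 35 mm inside the pegs.
- peg4_top (a point): Centre of the top of rim peg 4, at 240 degrees anticlockwise (from above) from the carousel's own x axis. Dark upright peg, 14 mm diameter, 44 mm high above the board (top 80 mm above the counter), 118 mm from the turning axis, on a white tab 24 mm wide that reaches 130 mm from the axis. Nearest jar sides lie about 35 mm inside the pegs.
- peg5_top (a point): Centre of the top of rim peg 5, at 300 degrees anticlockwise (from above) from the carousel's own x axis. Dark upright peg, 14 mm diameter, 44 mm high above the board (top 80 mm above the counter), 118 mm from the turning axis, on a white tab 24 mm wide that reaches 130 mm from the axis. Nearest jar sides lie about 35 mm inside the pegs.
- jar_green: Spice jar with a green lid, same size as the orange-lidded one, loose on the board 55 mm from the axis (the four jars stand 90 degrees apart, in any order). Origin: centre of its underside.
- jar_grey: Spice jar with a grey lid, same size as the orange-lidded one, loose on the board 55 mm from the axis (the four jars stand 90 degrees apart, in any order). Origin: centre of its underside.
- jar_black: Spice jar with a black lid, same size as the orange-lidded one, loose on the board 55 mm from the axis (the four jars stand 90 degrees apart, in any order). Origin: centre of its underside.
- bowl: Melamine bowl, pale green-blue, 140 mm across the rim, 55 mm high, loose on the counter. Origin: centre of its underside. Not to be moved.
- cup_lid: Pinkish silicone cup lid, 90 mm diameter, 8 mm thick, 20 mm high with its knob, loose on the counter. Origin: centre of its underside. Not to be moved.
- glass_jar: Big glass jar with a wooden lid, 80 mm diameter, 91 mm high, loose on the counter. Origin: centre of its underside. Not to be moved.
Mind the look-alikes: they are no part of the job. What is shaped like the jar_black but purple is not meant.

How it is judged:
By the outcome, as a careful person would: the job done as asked, in the order asked, and still so for the second after the job is handed in, with the robot touching nothing.
It also fails if it takes over 48 s, if anything falls off the work surface, if the arm or the gripper's body presses on something with over 40 N, if the wrist force passes 120 N, or if a joint passes its speed limit or range.

## Working session

There is one attempt and no reset: what is moved stays moved. The work goes in short steps, Python scripts to look and compute and a tool call to move; the robot and the scene stay as the last step left them, time stands still between calls to the robot, and variables do not carry over. Pictures are saved under pics/ and viewed, and the job is handed in when it is done.

Besides the shell and the picture viewer there is one more tool, called after ">>>" as a command line: name --pt "numbers of a row" for each row, then --argument value for the rest. drive_tool: Moves the arm, as the interface text tells. Its arguments: {"type":"object","properties":{"motion":{"type":"array","items":{"type":"array","items":{"type":"number"}}},"squeeze":{"type":"number"}},"required":["motion"]}

```bash
ls; mkdir -p pics; python3 - <<'E'
from bench import ctrl
import cv2
s=ctrl.get_state();print(s)
for n in("top","scene"):
    print(n,ctrl.camera_params(n))
    cv2.imwrite(f"pics/{n}0.png",ctrl.get_image(n)[:,:,::-1])
E
```

```text
pics
{'time_s': 0.0, 'q': array([-1.37789225,  0.46945304, -0.04861163,  1.53373329,  0.02410131,
        1.14099778, -0.08227311]), 'joint_vel': array([-0.00125334,  0.00076971,  0.00081531, -0.00038618,  0.00109692,
       -0.00033839,  0.00029305]), 'effort': array([ 5.91719484e-06, -5.10293341e+01, -4.66950552e-02, -2.37707841e+01,
        1.06582552e-02,  7.43463112e-03, -2.19548539e-07]), 'ee_pos': array([148.34759949, 657.91144392, 247.23695571]), 'ee_rot': array([ 6.52788145e-04,  7.80997966e-01,  6.24532763e-01, -7.61272175e-04]), 'contact_force': array([ 0.35094201, -0.76668491, -0.51988408]), 'torque': array([-0.06634227, -0.01410958,  0.01515063]), 'gripper_width': 85.83468734372859}
top {'fovy': 53.78685758174575, 'cx': 256.1191455797856, 'cy': 183.74909036912732, 'xyz': array([424.50475364,  48.424474  , 940.4533003 ]), 'attitude': array([-0.04425312,  0.71443716, -0.69589275,  0.05791795])}
scene {'fovy': 48.96815290923676, 'cx': 256.8979463024715, 'cy': 188.254859512337, 'xyz': array([1121.0739747 ,  609.80627322,  638.70914708]), 'attitude': array([-0.18057496,  0.32358845,  0.82261313, -0.43126655])}
```

View pics/top0.png

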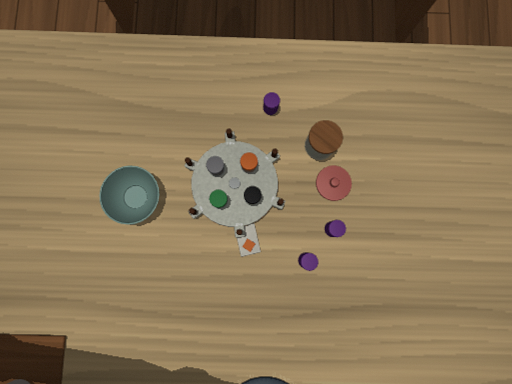

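View pics/scene0.png

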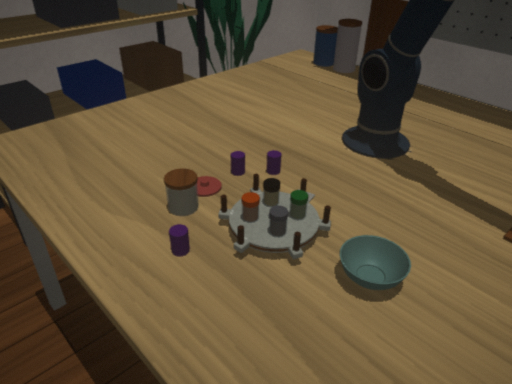

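Top view: orange-lidded jar at (249,161), grey (215,166), green (218,199), black (252,196), hub (234,183), mark (249,245) and pegs around the rim. The purple-lidded jars at (272,101), (336,229) and (309,261) stand off the board and aren't meant. I'll check this in an enlarged crop and measure.

```bash
cat > h.py <<'E'
import numpy as np,cv2
from scipy.spatial.transform import Rotation as R
from bench import ctrl
def cam(n):
    p=ctrl.camera_params(n); f=192/np.tan(np.radians(p['fovy']/2))
    q=p['attitude']; r=R.from_quat([q[1],q[2],q[3],q[0]]).as_matrix()
    return f,p['cx'],p['cy'],r,np.array(p['xyz'])
def unproj(c,u,v,z):
    f,cx,cy,r,o=c; d=r@np.array([(u-cx)/f,(v-cy)/f,1]); return o+d*(z-o[2])/d[2]
def proj(c,P):
    f,cx,cy,r,o=c; x=r.T@(np.array(P)-o); return np.array([cx+f*x[0]/x[2],cy+f*x[1]/x[2]])
def orange(im):
    h=cv2.cvtColor(im,cv2.COLOR_RGB2HSV)
    m=cv2.inRange(h,(5,190,120),(14,255,255))
    n,l,st,c=cv2.connectedComponentsWithStats(m)
    return [(st[i,4],c[i]) for i in range(1,n) if st[i,4]>25]
E
python3 - <<'E'
from h import *
im=cv2.imread('pics/top0.png')
cv2.imwrite('pics/crop0.png',cv2.resize(im[85:275,165:365],None,fx=3.1,fy=3.1,interpolation=cv2.INTER_CUBIC))
c=cam('top')
for a,p in orange(im[:,:,::-1].copy()): print(a,p,unproj(c,*p,7),unproj(c,*p,95))
h=unproj(c,234.5,183.5,41);print('hub',h)
for n,p in dict(bowl=(130,195)).items(): print(n,unproj(c,*p,55))
print('glass',unproj(c,325,137,91),'lid',unproj(c,334,183,8),'purples',[unproj(c,*p,60) for p in((272,101),(336,229),(309,261))])
for p in((229,132),(275,152.5),(281,203),(239,233),(193,212),(188,161)):
    P=unproj(c,*p,80);print(P,np.hypot(*(P-h)[:2]),np.degrees(np.arctan2(*(P-h)[1::-1])))
E
```

```text
140 [248.72142857 159.28571429] [622.32584888  52.17018755   7.        ] [603.67654272  51.81706566  95.        ]
hub [554.89325914  84.49335659  41.        ]
bowl [518.91680416 326.95391201  55.        ]
glass [ 662.38729502 -123.46861554   91.        ] lid [ 567.86576502 -162.68159916    8.        ] purples [array([ 7.57183759e+02, -5.94829144e-01,  6.00000000e+01]), array([ 452.02901291, -155.03500987,   60.        ]), array([377.64823434, -92.52706137,  60.        ])]
[670.6204408   99.79898123  80.        ] 116.73492503065611 7.533991480989497
[624.75117696  -8.81189633  80.        ] 116.55899323676591 -53.177694000164564
[507.21399909 -24.59989766  80.        ] 119.05733896080329 -113.60775674967377
[436.89593609  69.0916966   80.        ] 118.99823266387578 -172.56348112618744
[481.42988484 174.63529048  80.        ] 116.28600779043437 129.1791549412577
[598.72026554 191.86455301  80.        ] 115.97146334724148 67.79559370419668
```

View pics/crop0.png

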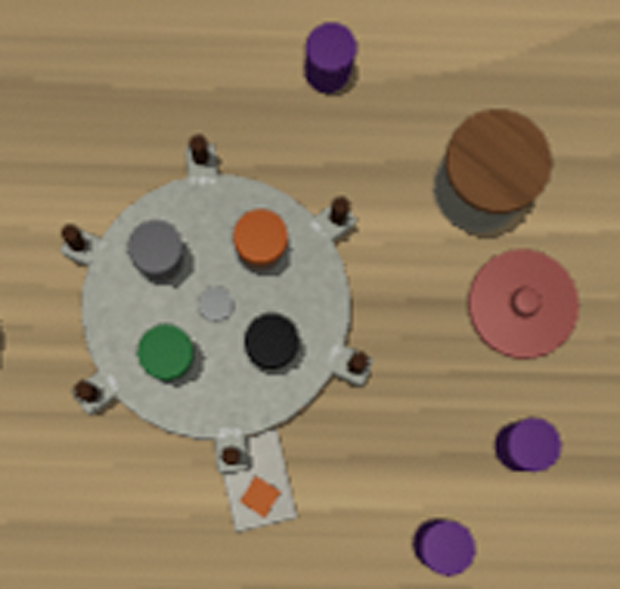

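The crop confirms it: orange-lidded jar on the board at top-image px (249.2,161.5), and the purple ones stand off the board. I need to turn the board clockwise by about 131°. Next I refine the geometry numbers.

```bash
python3 - <<'E'
from h import *
im=cv2.imread('pics/top0.png')[:,:,::-1].copy()
h=cv2.cvtColor(im,cv2.COLOR_RGB2HSV)
m=cv2.inRange(h,(5,150,90),(14,255,255));m[:, :235]=0;m[:,265:]=0
n,l,st,cc=cv2.connectedComponentsWithStats(m)
c=cam('top');A=np.array([553.7,83.9])
a=lambda P:np.degrees(np.arctan2(*(P[:2]-A)[::-1]))
for i in range(1,n):
    if st[i,4]>8: 
        print(st[i],cc[i]); P=unproj(c,*cc[i],95);Q=unproj(c,*cc[i],7);print(P,np.hypot(*(P[:2]-A)),a(P),Q,np.hypot(*(Q[:2]-A)),a(Q))
for p in((249.2,161.5),(215.6,165.6),(218,199),(252.5,195.5)):
    P=unproj(c,*p,95);print(p,P,np.hypot(*(P[:2]-A)),a(P))
Q=unproj(c,249,245,7);print('mark',Q,np.hypot(*(Q[:2]-A)),a(Q))
E
```

```text
[241 153  16  17 227] [248.46696035 161.01762115]
[599.63975483  52.2850503   95.        ] 55.76707019255315 -34.53508032300882 [617.86888717  52.68688292   7.        ] 71.35758375076983 -25.93927784554631
[243 239  12  12  83] [248.36144578 244.73493976]
[411.55033036  47.31133029  95.        ] 146.78303488450902 -165.5656560056151 [410.20195399  47.19546742   7.        ] 148.1178987136869 -165.6522681309038
(249.2, 161.5) [598.5696621   50.58681927  95.        ] 55.884296432476575 -36.5917927833258
(215.6, 165.6) [586.87732734 126.48540777  95.        ] 53.9838124234395 52.07865065898466
(218, 199) [510.97708013 118.07028404  95.        ] 54.707003148756144 141.34677671520117
(252.5, 195.5) [520.95833377  41.04435865  95.        ] 53.93164843855019 -127.37979060327807
mark [409.60314026  45.62432761   7.        ] 149.0937023596724 -165.12433878984518
```

>>> drive_tool --pt "0 -1.8 2.5 0 0 0 -0.5" --pt "0 -1.8 2.5 0 0 0 -0.5" --pt "0 -1.8 2.5 0 0 0 -0.5" --pt "0 -1.8 2.5 0 0 0 -0.5" --pt "0 -1.8 2.5 0 0 0 -0.5" --pt "0 -1.8 2.5 0 0 0 -0.5" --pt "0 -1.8 2.5 0 0 0 -0.5" --pt "0 -1.8 2.5 0 0 0 -0.5" --pt "0 -1.8 2.5 0 0 0 -0.5" --pt "0 -1.8 2.5 0 0 0 -0.5"

```text
time_s: 0.93
ee_pos: [362.2, 434.7, 248.0]
ee_rot: [0.0, 0.753, 0.658, -0.0]
contact_force: [-0.5, 0.9, 0.8]
gripper_width: -0.2
```

>>> drive_tool --pt "0 -2.0 2.3 0.8 0 0 -0.2" --pt "0 -2.0 2.3 0.8 0 0 -0.2" --pt "0 -2.0 2.3 0.8 0 0 -0.2" --pt "0 -2.0 2.3 0.8 0 0 -0.2" --pt "0 -2.0 2.3 0.8 0 0 -0.2" --pt "0 -2.0 2.3 0.8 0 0 -0.2" --pt "0 -2.0 2.3 0.8 0 0 -0.2" --pt "0 -2.0 2.3 0.8 0 0 -0.2" --pt "0 -2.0 2.3 0.8 0 0 -0.2" --pt "0 -2.0 2.3 0.8 0 0 0"

```text
time_s: 1.77
ee_pos: [566.8, 209.0, 167.5]
ee_rot: [-0.0, 0.743, 0.67, -0.0]
contact_force: [-0.9, -0.1, -0.2]
gripper_width: -0.2
```

```bash
python3 - <<'E'
from h import *
for n in("top","scene"):
    im=ctrl.get_image(n)[:,:,::-1];cv2.imwrite(f"pics/{n}1.png",im)
s=ctrl.get_state();print(s['time_s'],s['ee_pos'],s['ee_rot'],s['contact_force'],s['q'])
a=cv2.imread('pics/top1.png')[80:290,90:370];b=cv2.imread('pics/scene1.png')[100:310,130:420]
f=lambda i:cv2.resize(i,(396,297),interpolation=cv2.INTER_CUBIC)
cv2.imwrite('pics/both1.png',np.hstack([f(a),f(b)]))
E
```

```text
1.8667 [568.84923613 203.73205481 166.56202022] [ 0.00150061  0.74567023  0.6663112  -0.00174149] [ 0.70635345 -0.8348465  -0.33147018] [-0.51483595  0.43528447  0.131653    1.79813071 -0.064885    0.91481975
  1.102903  ]
```

View pics/both1.png

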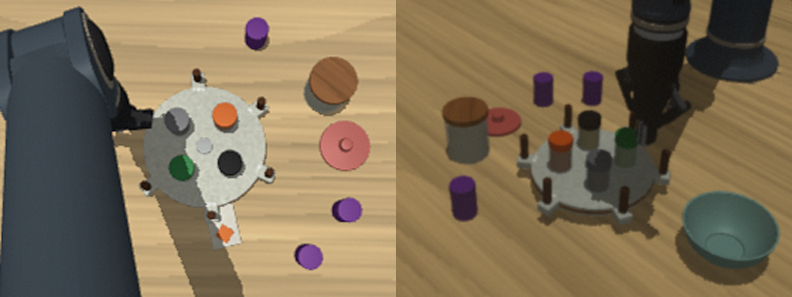

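The top view shows the gripper beside the peg at 67.8° and everything still undisturbed. The scene view shows the fingertips trailing that peg. I descend next.

>>> drive_tool --pt "0 0 0 1.0 0 0 0" --pt "0 0 0 1.0 0 0 0" --pt "0 0 0 1.0 0 0 0" --pt "0 0 0 1.0 0 0 0" --pt "0 0 0 1.0 0 0 0" --pt "0 0 0 1.0 0 0 0" --pt "0 0 0 1.0 0 0 0" --pt "0 0 0 1.0 0 0 0" --pt "0 0 0 1.0 0 0 0" --pt "0 0 0 0.2 0 0 0"

```text
time_s: 2.7
ee_pos: [565.1, 210.0, 74.1]
ee_rot: [-0.001, 0.743, 0.67, -0.002]
contact_force: [0.6, -0.4, 0.1]
gripper_width: -0.3
```

```bash
python3 - <<'E'
from h import *
im=ctrl.get_image("scene")[:,:,::-1]
s=ctrl.get_state();print(s['time_s'],s['ee_pos'],s['ee_rot'],s['contact_force'])
cv2.imwrite('pics/s2.png',cv2.resize(im[120:290,190:400],None,fx=3.5,fy=3.5,interpolation=cv2.INTER_CUBIC))
E
```

```text
2.75 [565.36732371 209.98593093  74.61675475] [-4.47669732e-04  7.42617558e-01  6.69714374e-01 -1.27285739e-03] [ 0.53976361  0.16681703 -0.07927548]
```

View pics/s2.png

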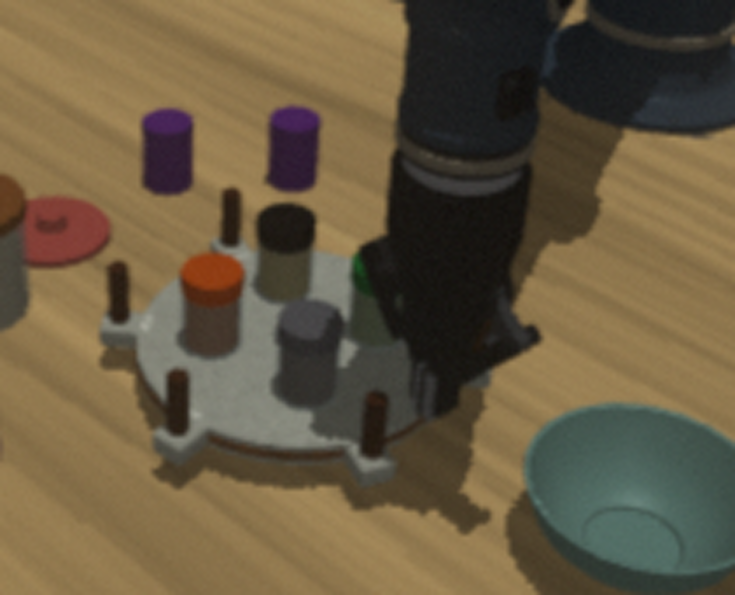

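The fingers are down on the trailing side of the peg at crop (375,425), next to crop (435,400). The gripper's knuckles flare inward over the jar circle, so I check how high they are against the jar tops at 95 mm.

```bash
python3 - <<'E'
from h import *
from scipy.optimize import least_squares
c=cam('scene');T=np.array([565.4,210,74.6]);x=np.array([2*.7426**2-1,2*.7426*.6697,0])
for px in((342.9,215.7),(294.3,190),(310,237),(318,238)):
    r=least_squares(lambda p:proj(c,T+x*p[0]+np.array([0,0,p[1]]))-px,[0,50]).x
    print(px,'x',r[0],'z',74.6+r[1])
E
```

```text
(342.9, 215.7) x 66.74722476132033 z 157.91859067428084
(294.3, 190) x -67.08337226975421 z 141.59364210916152
(310, 237) x -8.360035901052047 z 53.5684345388171
(318, 238) x 13.877850983756797 z 66.34181772378133
```

Knuckles sit above about 130 mm and fingertips at about 55 mm, so they clear the jar tops. I start the gentle push along the arc.

>>> drive_tool --pt "0 -0.4 0.2 0 0 0 0" --pt "0 -0.3 0.3 0 0 0 1" --pt "0 0 0.3 0 0 0 2" --pt "0 -0.01 0.4 0 0 0 2" --pt "0 -0.01 0.4 0 0 0 2" --pt "0 -0.01 0.4 0 0 0 2" --pt "0 -0.01 0.4 0 0 0 2" --pt "0 -0.01 0.4 0 0 0 2" --pt "0 -0.01 0.4 0 0 0 2" --pt "0 -0.01 0.4 0 0 0 2"

```text
time_s: 3.58
ee_pos: [600.6, 194.9, 76.3]
ee_rot: [-0.0, 0.834, 0.551, 0.0]
contact_force: [-1.3, 0.9, 1.6]
gripper_width: 0.1
```

```bash
cat > st.py <<'E'
from h import *
s=ctrl.get_state();A=np.array([553.7,83.9]);p=s['ee_pos'];d=p[:2]-A;q=s['ee_rot']
print(s['time_s'],p.round(1),'F',s['contact_force'].round(1),'r',np.hypot(*d).round(1),'ang',np.degrees(np.arctan2(d[1],d[0])).round(1),'toolx',np.degrees(2*np.arctan2(q[2],q[1])).round(1),'q7',s['q'][6].round(2))
E
python3 - <<'E'
from h import *
im=ctrl.get_image("scene")[:,:,::-1]
cv2.imwrite('pics/s3.png',cv2.resize(im[120:290,190:400],None,fx=3.5,fy=3.5,interpolation=cv2.INTER_CUBIC))
import st
E
```

```text
3.6333 [601.6 194.2  76.3] F [ 0.  -0.1  0.5] r 120.2 ang 66.5 toolx 66.8 q7 0.92
```

View pics/s3.png

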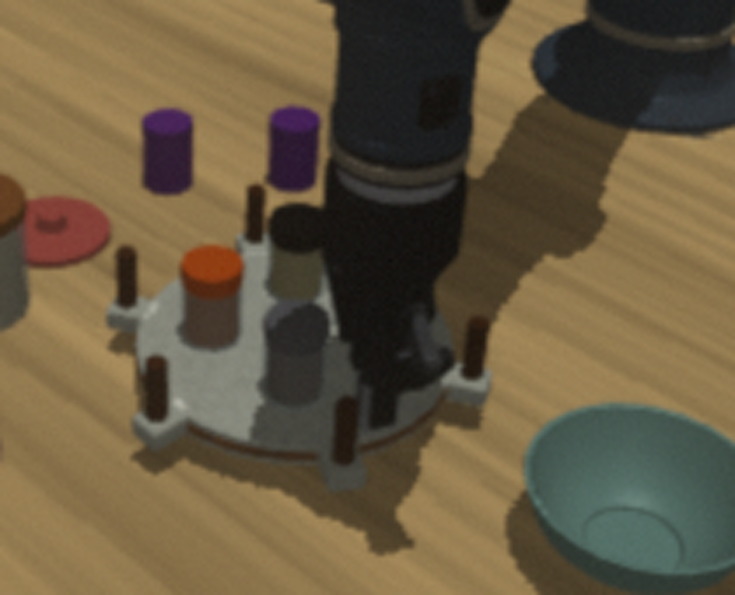

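The board has turned about 9° and the jars ride upright. I continue.

>>> drive_tool --pt "0 -0.01 0.3 0 0 0 1.5" --pt "0 -0.01 0.5 0 0 0 2.5" --pt "0 -0.02 0.5 0 0 0 2.5" --pt "0 -0.02 0.5 0 0 0 2.5" --pt "0 -0.02 0.5 0 0 0 2.5" --pt "0 -0.02 0.5 0 0 0 2.5" --pt "0 -0.02 0.5 0 0 0 2.5" --pt "0 -0.02 0.5 0 0 0 2.5" --pt "0 -0.01 0.5 0 0 0 2.5" --pt "0 -0.01 0.4 0 0 0 2"

```text
time_s: 4.47
ee_pos: [638.7, 167.8, 76.2]
ee_rot: [-0.0, 0.929, 0.37, 0.0]
contact_force: [0.2, 1.1, -0.8]
gripper_width: 0.1
```

```bash
python3 st.py
```

```text
4.4667 [638.7 167.8  76.2] F [ 0.2  1.1 -0.8] r 119.4 ang 44.6 toolx 43.4 q7 0.64
```

>>> drive_tool --pt "0 -0.02 0.5 0 0 0 2.3" --pt "0 -0.02 0.5 0 0 0 2.3" --pt "0 -0.02 0.5 0 0 0 2.3" --pt "0 -0.02 0.5 0 0 0 2.3" --pt "0 -0.01 0.5 0 0 0 2.3" --pt "0 -0.01 0.5 0 0 0 2.3" --pt "0 -0.01 0.5 0 0 0 2.3" --pt "0 -0.01 0.5 0 0 0 2.3" --pt "0 -0.01 0.5 0 0 0 2.3" --pt "0 -0.01 0.5 0 0 0 2.3"

```text
time_s: 5.3
ee_pos: [664.5, 125.3, 76.3]
ee_rot: [-0.0, 0.984, 0.177, -0.0]
contact_force: [-0.7, 1.7, 0.9]
gripper_width: 0.0
```

```bash
python3 st.py
```

```text
5.3 [664.5 125.3  76.3] F [-0.7  1.7  0.9] r 118.3 ang 20.5 toolx 20.4 q7 0.38
```

>>> drive_tool --pt "0 -0.01 0.5 0 0 0 2.4" --pt "0 -0.01 0.5 0 0 0 2.4" --pt "0 -0.01 0.5 0 0 0 2.4" --pt "0 -0.01 0.5 0 0 0 2.4" --pt "0 -0.01 0.5 0 0 0 2.4" --pt "0 -0.01 0.5 0 0 0 2.4" --pt "0 -0.01 0.5 0 0 0 2.4" --pt "0 -0.01 0.5 0 0 0 2.4" --pt "0 -0.01 0.5 0 0 0 2.4" --pt "0 -0.01 0.5 0 0 0 2.4"

```text
time_s: 6.13
ee_pos: [671.5, 76.4, 76.0]
ee_rot: [-0.0, 1.0, -0.031, -0.001]
contact_force: [-1.6, 1.6, 0.0]
gripper_width: 0.3
```

```bash
python3 st.py;python3 - <<'E'
from h import *
a=ctrl.get_image("top")[80:290,90:370,::-1];b=ctrl.get_image("scene")[100:310,130:420,::-1]
f=lambda i:cv2.resize(i,(396,297),interpolation=cv2.INTER_CUBIC)
cv2.imwrite('pics/both4.png',np.hstack([f(a),f(b)]))
E
```

```text
6.1333 [671.5  76.4  76. ] F [-1.6  1.6  0. ] r 118.0 ang -3.7 toolx -3.6 q7 0.11
```

View pics/both4.png

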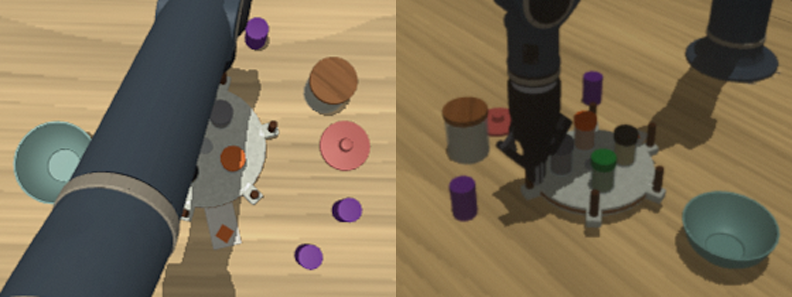

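Everything is upright and clear: orange lid at left-crop (232,158), glass jar and cup lid untouched. I continue.

>>> drive_tool --pt "0 -0.01 0.5 0 0 0 2.4" --pt "0 -0.01 0.5 0 0 0 2.4" --pt "0 -0.01 0.5 0 0 0 2.4" --pt "0 -0.01 0.5 0 0 0 2.4" --pt "0 -0.01 0.5 0 0 0 2.4" --pt "0 -0.01 0.5 0 0 0 2.4" --pt "0 -0.01 0.5 0 0 0 2.4" --pt "0 -0.01 0.5 0 0 0 2.4" --pt "0 -0.01 0.5 0 0 0 2.4" --pt "0 -0.01 0.5 0 0 0 2.4"

```text
time_s: 7.07
ee_pos: [658.7, 29.1, 76.2]
ee_rot: [-0.001, 0.971, -0.237, -0.0]
contact_force: [-0.5, 1.9, -0.8]
gripper_width: 0.1
```

```bash
python3 st.py
```

```text
7.0667 [658.7  29.1  76.2] F [-0.5  1.9 -0.8] r 118.5 ang -27.5 toolx -27.4 q7 -0.16
```

Now a shorter, slowing push that stops short so I can measure.

>>> drive_tool --pt "0 -0.01 0.4 0 0 0 2.0" --pt "0 -0.01 0.5 0 0 0 2.4" --pt "0 -0.01 0.5 0 0 0 2.4" --pt "0 -0.01 0.5 0 0 0 2.4" --pt "0 -0.01 0.5 0 0 0 2.4" --pt "0 -0.01 0.5 0 0 0 2.4" --pt "0 -0.01 0.4 0 0 0 2.0" --pt "0 -0.01 0.3 0 0 0 1.5" --pt "0 0 0.2 0 0 0 1.0" --pt "0 0 0 0 0 0 0"

```text
time_s: 7.9
ee_pos: [635.9, -2.4, 76.3]
ee_rot: [0.0, 0.921, -0.39, 0.0]
contact_force: [-0.3, 0.1, -0.0]
gripper_width: -0.3
```

```bash
python3 st.py;python3 - <<'E'
from h import *
t=ctrl.get_image("top")[:,:,::-1];s=ctrl.get_image("scene")[:,:,::-1]
cv2.imwrite('pics/top5.png',t);cv2.imwrite('pics/scene5.png',s)
a=t[80:290,90:370];b=s[100:310,130:420]
f=lambda i:cv2.resize(i,(396,297),interpolation=cv2.INTER_CUBIC)
cv2.imwrite('pics/both5.png',np.hstack([f(a),f(b)]))
E
```

```text
7.9 [635.9  -2.4  76.3] F [-0.3  0.1 -0. ] r 119.2 ang -46.4 toolx -45.9 q7 -0.37
```

View pics/both5.png

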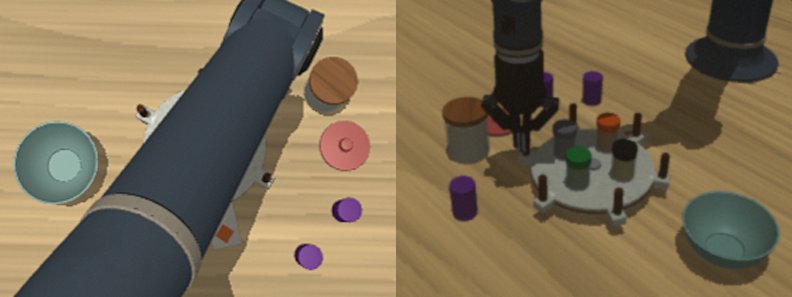

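The arm blocks the top camera, so I estimate the current angle from the scene camera, where the lids and hub are visible.

```bash
python3 - <<'E'
from h import *
for i in(0,5):
    im=cv2.imread(f'pics/scene{i}.png');
    cv2.imwrite(f'pics/sc{i}.png',cv2.resize(im[165:265,215:340],None,fx=6,fy=6,interpolation=cv2.INTER_CUBIC))
E
```

```text
(no output)
```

View pics/sc5.png

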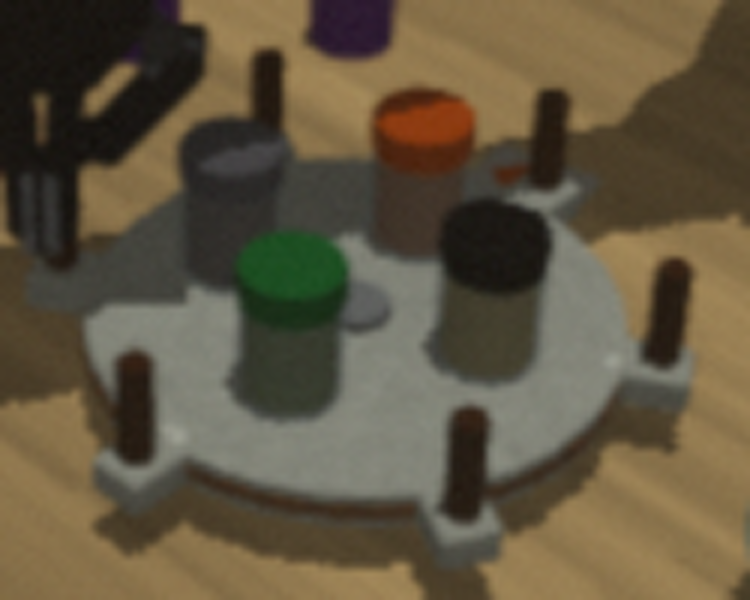

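View pics/sc0.png

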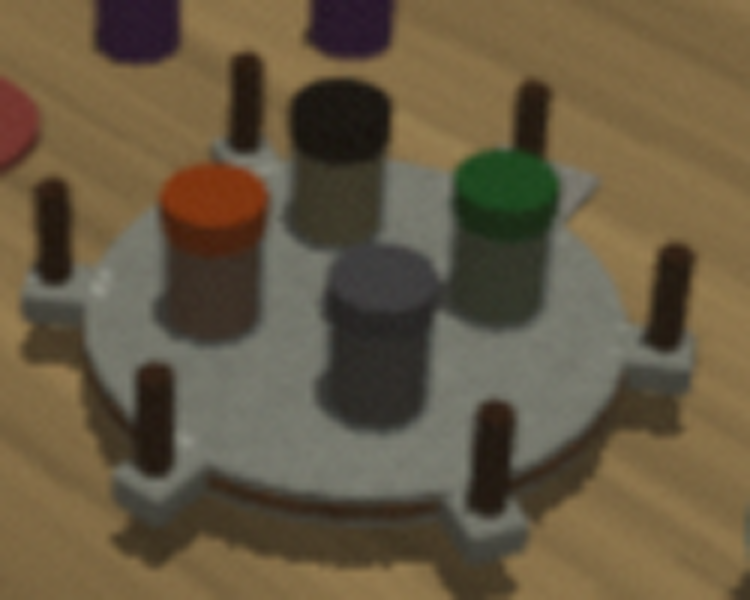

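```bash
python3 - <<'E'
from h import *
c=cam('scene')
def ang(L):
    P={k:unproj(c,215+(u+.5)/6-.5,165+(v+.5)/6-.5,95)[:2] for k,(u,v) in L.items()}
    A=np.mean(list(P.values()),axis=0);print('A',A)
    return {k:np.degrees(np.arctan2(*(p-A)[::-1])) for k,p in P.items()}
a0=ang(dict(o=(214,198),k=(341,115),g=(506,185),y=(383,280)))
a5=ang(dict(o=(424,115),k=(497,230),g=(292,268),y=(235,152)))
print(a0,a5,[(k,((a5[k]-a0[k])%360)-360) for k in a0])
# pegs by scene
def pa(L,A=(553.7,83.9)):
    for u,v in L:
        P=unproj(c,215+(u+.5)/6-.5,165+(v+.5)/6-.5,80)[:2];d=P-A;print(P,np.hypot(*d),np.degrees(np.arctan2(*d[::-1])))
pa([(246,58),(533,88),(677,250),(494,408),(155,370),(53,185)]);print()
pa([(268,55),(553,95),(675,265),(468,415),(135,358)])
E
```

```text
A [557.81734553  88.05562248]
A [555.92075368  86.81785988]
{'o': np.float64(-38.417152045819826), 'k': np.float64(-126.97227827107999), 'g': np.float64(143.06960601184124), 'y': np.float64(52.893288735065134)} {'o': np.float64(-160.6004542529892), 'k': np.float64(109.61590646319237), 'g': np.float64(18.010071992593097), 'y': np.float64(-69.53417509277381)} [('o', np.float64(-122.18330220716939)), ('k', np.float64(-123.41181526572763)), ('g', np.float64(-125.05953401924813)), ('y', np.float64(-122.42746382783895))]
[509.11229444 -25.40112401] 118.04575043845463 -112.19224492654452
[437.80081681  69.0836723 ] 116.84239055314406 -172.71493231667057
[481.26910114 178.18868278] 118.89739614813254 127.53083259291604
[599.04347404 193.05702288] 118.20019577342215 67.44215974748921
[671.03007534 100.25835843] 118.46494194779862 7.9371105472861085
[626.20674141  -8.74079969] 117.64159688117225 -51.95094539877113

[500.74675353 -21.01319449] 117.51946515567087 -116.78162632313497
[435.68004876  77.97100747] 118.16878540538492 -177.12403795849124
[489.12328784 183.52875956] 118.72675134840156 122.95023406296549
[608.32591399 189.56054476] 118.94595915540859 62.66128766734346
[671.82739598  90.68083121] 118.32185492856703 3.285327017199538
```

Rotation so far is about -124.6° from the pegs, which puts the orange jar at about -161.7° against a goal of about -165.6°. I creep a little further.

>>> drive_tool --pt "0 0 0.1 0 0 0 0.5" --pt "0 0 0.1 0 0 0 0.5" --pt "0 0 0.1 0 0 0 0.5" --pt "0 0 0.1 0 0 0 0.5" --pt "0 0 0.1 0 0 0 0.5" --pt "0 0 0.1 0 0 0 0.5" --pt "0 0 0.1 0 0 0 0.5" --pt "0 0 0 0 0 0 0"

```text
time_s: 8.67
ee_pos: [630.7, -7.0, 76.3]
ee_rot: [0.0, 0.908, -0.418, -0.0]
contact_force: [1.2, -0.0, 0.1]
gripper_width: -0.1
```

```bash
python3 st.py;python3 - <<'E'
from h import *
s=ctrl.get_image("scene")[:,:,::-1]
cv2.imwrite('pics/scene6.png',s)
cv2.imwrite(f'pics/sc6.png',cv2.resize(s[165:265,215:340],None,fx=6,fy=6,interpolation=cv2.INTER_CUBIC))
E
```

```text
8.6667 [630.7  -7.   76.3] F [ 1.2 -0.   0.1] r 119.1 ang -49.7 toolx -49.4 q7 -0.41
```

View pics/sc6.png

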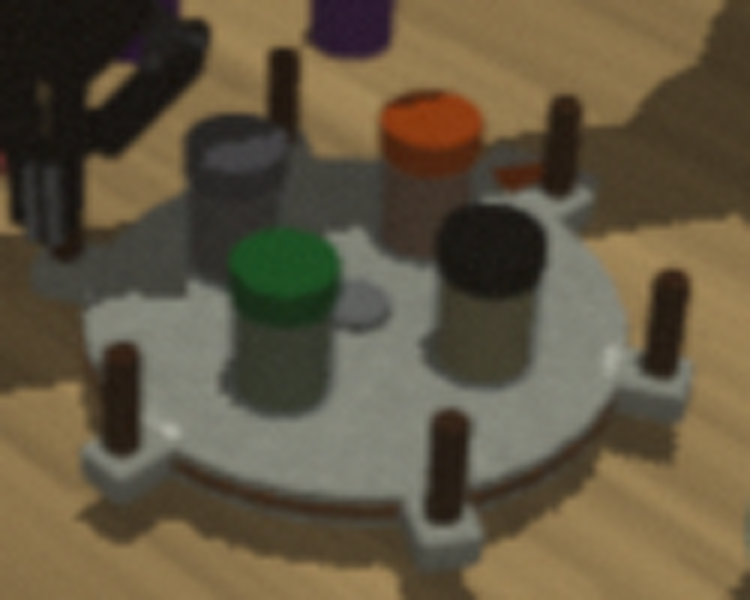

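Pegs moved about 3° more; orange lid now at crop (432,118). I back off, lift, and clear the view to check from the top camera.

>>> drive_tool --pt "0 0 -0.6 0 0 0 0" --pt "0 0 -0.6 0 0 0 0" --pt "0 0 0 -1.0 0 0 0" --pt "0 0 0 -2.0 0 0 0" --pt "0 0 0 -2.0 0 0 0" --pt "0 0 0 -2.0 0 0 0" --pt "0 0 0 -2.0 0 0 0" --pt "0 0 0 -2.0 0 0 0" --pt "0 0 0 -2.0 0 0 0" --pt "0 0 0 -1.0 0 0 0"

```text
time_s: 9.55
ee_pos: [641.2, 0.7, 219.5]
ee_rot: [-0.001, 0.908, -0.418, 0.002]
contact_force: [0.4, -0.2, 0.7]
gripper_width: 0.0
```

>>> drive_tool --pt "0 1.5 3.0 0 0 0 0" --pt "0 1.5 3.0 0 0 0 0" --pt "0 1.5 3.0 0 0 0 0" --pt "0 1.5 3.0 0 0 0 0" --pt "0 1.5 3.0 0 0 0 0" --pt "0 1.5 3.0 0 0 0 0" --pt "0 1.5 3.0 0 0 0 0" --pt "0 1.5 3.0 0 0 0 0" --pt "0 1.5 3.0 0 0 0 0" --pt "0 1.5 3.0 0 0 0 0"

```text
time_s: 10.38
ee_pos: [509.0, -309.2, 216.3]
ee_rot: [-0.0, 0.909, -0.418, -0.0]
contact_force: [-0.1, -0.6, 0.3]
gripper_width: -0.8
```

```bash
python3 st.py;python3 - <<'E'
from h import *
t=ctrl.get_image("top")[:,:,::-1];s=ctrl.get_image("scene")[:,:,::-1]
cv2.imwrite('pics/top7.png',t);cv2.imwrite('pics/scene7.png',s)
cv2.imwrite('pics/t7.png',cv2.resize(t[125:265,170:300],None,fx=4,fy=4,interpolation=cv2.INTER_CUBIC))
E
```

```text
10.3833 [ 509.  -309.2  216.3] F [-0.1 -0.6  0.3] r 395.7 ang -96.5 toolx -49.4 q7 0.01
```

View pics/t7.png

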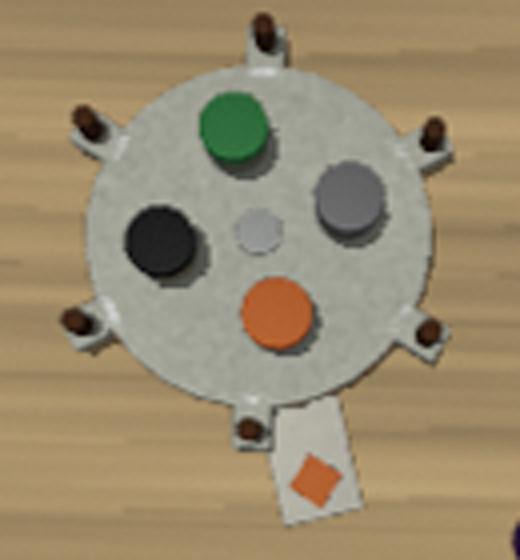

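Clear view: hub at crop (259,231), orange lid (278,314), mark (317,481). The jar is close to the line, so I measure it carefully.

```bash
cat > meas.py <<'E'
from h import *
import sys
def meas(fn):
    im=cv2.imread(fn);c=cam('top');hsv=cv2.cvtColor(im,cv2.COLOR_BGR2HSV)
    def blobs(m,lo,hi):
        n,l,st,cc=cv2.connectedComponentsWithStats(m);return [(st[i,4],cc[i]) for i in range(1,n) if lo<st[i,4]<hi and 170<cc[i][0]<300 and 125<cc[i][1]<265]
    o=blobs(cv2.inRange(hsv,(3,140,90),(16,255,255)),40,500)
    g=blobs(cv2.inRange(hsv,(50,120,50),(85,255,255)),100,500)
    print('orange',o,'green',g)
    o.sort(key=lambda b:b[1][1]); O=unproj(c,*o[0][1],95)[:2]; M=unproj(c,*o[-1][1],7)[:2]; G=unproj(c,*g[0][1],95)[:2]
    A2=(O+G)/2
    a=lambda v:np.degrees(np.arctan2(v[1],v[0]))
    return O,G,M,A2
if __name__=='__main__':
    O,G,M,A2=meas(sys.argv[1]);a=lambda v:np.degrees(np.arctan2(v[1],v[0]))
    c=cam('top')
    ax={'jarsOG':A2,'pegs':np.array([553.5,83.8])}
    for k,p in dict(t7=(259,231)).items(): ax['hub']=unproj(c,170+(p[0]+.5)/4-.5,125+(p[1]+.5)/4-.5,41)[:2]
    pk=[(263,25),(432,125),(428,325),(249,430),(75,320),(85,118)]
    ax['pegs7']=np.mean([unproj(c,170+(u+.5)/4-.5,125+(v+.5)/4-.5,80)[:2] for u,v in pk],axis=0)
    # board rim ellipse centre at z=36 edges in crop
    rim=[(86,231),(433,231)]
    print('O',O,'M',M)
    for k,A in ax.items(): print(k,A,'rO',np.hypot(*(O-A)),'rM',np.hypot(*(M-A)),'aO',a(O-A),'aM',a(M-A),'err',a(O-A)-a(M-A))
    print('jar dir O-G',a(O-G))
    # tongue edges direction
    for e in(((274,405),(287,525)),((338,397),(361,507))):
        P=[unproj(c,170+(u+.5)/4-.5,125+(v+.5)/4-.5,6)[:2] for u,v in e];print('edge',a(P[1]-P[0]))
E
python3 meas.py pics/top7.png
```

```text
orange [(np.int32(244), array([238.83196721, 203.05327869])), (np.int32(84), array([248.35714286, 244.79761905]))] green [(np.int32(227), array([227.97356828, 156.65638767]))]
O [503.12348064  71.18563868] M [410.05110917  47.20176169]
jarsOG [555.76211744  85.19659003] rO 54.471394708417016 rM 150.58321590370403 aO -165.0950263017182 aM -165.3852888416992 err 0.2902625399810006
pegs [553.5  83.8] rO 51.93183815379311 rM 148.0439641736338 aO -165.94210183501121 aM -165.68740863673605 err -0.254693198275163
hub [557.61189309  84.88287223] rO 56.18363906251422 rM 152.295932461076 aO -165.88942650014002 aM -165.67508678958555 err -0.21433971055446932
pegs7 [557.08683326  85.39513359] rO 55.80280612818748 rM 151.91523234255425 aO -165.2478852573744 aM -165.43889400418408 err 0.19100874680967195
jar dir O-G -165.09502630171824
edge -171.981304234461
edge -166.67064192917763
```

Four independent axis estimates all put the jar within ±0.3° of the mark line. Last check is stillness and the rest of the scene.

>>> drive_tool --pt "0 0 0 0 0 0 0" --pt "0 0 0 0 0 0 0" --pt "0 0 0 0 0 0 0" --pt "0 0 0 0 0 0 0"

```text
time_s: 10.82
ee_pos: [510.8, -306.4, 216.0]
ee_rot: [-0.0, 0.909, -0.417, -0.0]
contact_force: [0.7, 0.4, -0.2]
gripper_width: 0.0
```

```bash
python3 - <<'E'
from h import *
t=ctrl.get_image("top")[:,:,::-1];s=ctrl.get_image("scene")[:,:,::-1]
cv2.imwrite('pics/top8.png',t)
f=lambda i:cv2.resize(i,(400,300),interpolation=cv2.INTER_AREA)
cv2.imwrite('pics/both8.png',np.hstack([f(t),f(s)]))
E
python3 meas.py pics/top8.png | head -4; python3 st.py
```

```text
orange [(np.int32(244), array([238.83196721, 203.05327869])), (np.int32(84), array([248.35714286, 244.79761905]))] green [(np.int32(227), array([227.97356828, 156.65638767]))]
O [503.12348064  71.18563868] M [410.05110917  47.20176169]
jarsOG [555.76211744  85.19659003] rO 54.471394708417016 rM 150.58321590370403 aO -165.0950263017182 aM -165.3852888416992 err 0.2902625399810006
pegs [553.5  83.8] rO 51.93183815379311 rM 148.0439641736338 aO -165.94210183501121 aM -165.68740863673605 err -0.254693198275163
10.9167 [ 510.5 -306.9  216.1] F [ 0.7 -0.8 -0. ] r 393.1 ang -96.3 toolx -49.3 q7 0.0
```

View pics/both8.png

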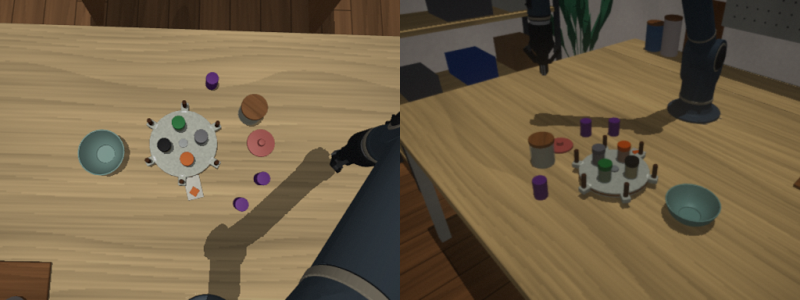

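The board hasn't moved between the two pictures. All jars are upright, the bowl, cup lid and glass jar are in place, and the arm is clear at the right. I hand in.

```bash
python3 -c "
from bench import ctrl
print(ctrl.close_job())"
```

```text
the job is handed in; nothing more can be done
None
```

I pushed one rim peg with the closed fingertips and turned the carousel about 128° clockwise. The orange-lidded jar now stands at the front, in line with the orange mark. I then backed off, lifted and moved the arm clear, and handed the job in at about 11 s of the 48 s allowed.

**Alignment:** from the top camera, the jar's direction matches the mark's to within ±0.3°, using four different estimates of the turning axis.

**Stillness and surroundings:** the jar and mark were at identical pixels in two pictures about 0.5 s apart. All four jars stood upright, and the bowl, cup lid and glass jar looked in place by eye. Every force reading was 2.5 N or less.

**Checks that disagreed:**
- The four axis estimates differed by about 4 mm, which hardly changes the alignment figure.
- My rough tongue-edge readings gave -172° and -167° against the mark's -165.5°. I set the first aside because a peg tab partly hides that edge; the second is 1.2° off, and I relied on the mark itself.

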